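Weigh out the flange blanks and lock the balance

ROBOT

A 6-joint arm with a two-finger parallel gripper is mounted at the origin on a cart in front of the work surface, level with it; the furniture and walls round the work are solid. World frame = base frame: x ahead of the robot, y to its left, z up, the work surface at z = 0. Lengths are in m, angles in rad, forces in N, time in s.
With the tool pointing down it reaches from about 0.4 to 0.825 m from the base axis. Payload 7 kg.
Tool frame: the origin (TCP) lies midway between the tips of the shut fingers; the grasp point (between the pads) lies 19 mm behind it; z points along the fingers, y is the line along which they close (so a half turn about z gives the same grasp; the last joint's range is limited). The gripper opens to 88 mm and grips with 3 to 60 N. Pads are 19 mm wide; open, the fingers measure 130 mm over their backs; the gripper's body (78 mm by 193 mm) begins 47 mm behind the grasp point.
Start: joints at [-1.026, 0.359, 0.012, 0, -1.224, -0.288], TCP at [0.171, -0.653, 0.227] pointing down, gripper open.
Joint ranges: [-3.07, 3.07], [-1.43, 2.12], [-1.02, 1.25], [-3.03, 1.67], [-3.05, -0], [-3.03, 3.03]. Speed limits (rad/s): [2.39, 2.39, 3.01, 3.14, 3.14, 3.14].

INTERFACE

Orientations are given as [roll, pitch, yaw] about the fixed x, y, z axes, in that order (R = Rz(yaw) Ry(pitch) Rx(roll)).
In Python, from station import arm gives the robot as it stands.
- The arm moves only by the tool servo_tool, never from a script. Its argument "deltas" is a list of rows, each a list of 7 numbers: the closure, from -1 (fully open) to 1 (shut), then the shift along the tool's x, y, z in mm, then the turn, a rotation vector about the tool's x, y, z in degrees. In form: [[gripper, x, y, z, ax, ay, az], ...]. A call has 1 to 20 rows; each row shifts and turns the commanded pose from where the row before left it, along the tool's axes as they then stand; what a row does not reach is not made up. A row lasts 1/12 s, in which the tool goes at most 41.7 mm and 7.16 degrees, less where a joint would pass 70% of its speed; a pose out of reach is approached as far as the arm can. A call is refused whole if a number of a shift passes 41.7 or a number of a turn 7.16, either way. A call with a gripper value outside its range is refused whole. The fingers move at their own pace and stop on an object; "squeeze" is the grip in N (left out, the last holds). Time passes only in rows, so rows that do not move let the fingers close. It gives the time, the measured TCP pose, the force, the opening and the grip force at its end, in the units of the state.
- arm.get_state(): the state, without advancing time (a new reading comes with each control period).
- arm.grab_frame(name): name is "side" or "top"; returns a dict with "color" (384x512x3 uint8, red, green, blue), "K" (3x3 intrinsics, pixels), "position" and "orientation" of the camera in the world. Camera axes: x right, y down, z forward; pixel columns grow to the right and rows downward; lengths in m; the calibration is good to about 2 mm. A picture is of the moment at which its call begins. There is no depth.
- arm.job_done(): hands the job in; it is judged then, once.
Trained networks look in a picture, given as the dict that the camera call returned (one of the last four; its "shot" number tells which), for a name from the list of things; names that differ only in an ending like _2 or _b are one class to them, and where a whole thing is asked for, a point or a joint stands for the part that bears it (a point fixed in the world has none). Each returns a list of dicts, best first, with "conf" (0 to 1); they miss things now and then, are a little off and sometimes report something else, mostly with a low value. They report only what shows in the picture. A call takes as long as a camera call. They do not tell look-alikes from the thing itself.
- arm.recognise(query, picture): "at" ([x, y, z] in m, in the coordinates of the camera as it stood for that picture, good to about 4 mm: the middle of the surface that is visible of it).
The state is a dict: "t": time; "q": joint angles; "qd": joint speeds; "joint_efforts": joint torques, N m; "eef_pos": TCP position; "ee_rot": TCP orientation; "force": force on the tool from outside, world axes, zero at the start; "moment": the same for the moment, N m; "width": finger opening in m; "gripper_force": force on a finger pad.
Only numpy, scipy, OpenCV 4.12 (cv2) and the standard library are available. Lean on these libraries where they do the work, as an engineer would, in place of code of your own. Each camera call takes 0.05 s, during which the arm holds its last target. There are 200 camera calls.

TASK

Set every flange blank that is on the table flat in the left pan of the balance (black mat), then stand weights from the tray in the right pan (green mat) until the beam levels with the pointer at rest in the green band, and let go. Then swing the orange locking hook down until it rests fully closed over its pin. Weights that are not needed belong upright in their tray; leave the tape measure and the battery where they are.

Things in the scene. Friction and masses are not known exactly. Their poses are not given: they have to be found in the camera images.
- balance: workshop pan balance, screwed down: blue casting 120 x 360 mm with a red pointer and a white dial (top 176 mm high) in the middle and two square pans, load pan left (+y), weight pan right (-y). Origin under the middle of the casting; x points to its back, y left along the beam, z up. The locking hook is in front, its grip bar 150 mm before the origin
- beam (a joint): tilt of the beam in rad: 0 level, positive = load pan (left) lower, stops at -0.16 and +0.16, arms 120 mm. A centring spring: it tilts 0.001 rad per gram of difference between the pans (25 g too little weight reads +0.025), up to the stop at 160 g; settles in 1.5 s. The dial's green band spans -0.035 to +0.035; the red pointer leans toward the lower pan
- load_pan_floor (a point): centre of the floor of the load pan (black rubber mat) on the left; 140 x 120 mm inside (x by y), walls 5 mm thick rising 10 mm over the floor; stays horizontal, 100 mm above the table when the beam is level, moves 19 mm up and down; where in the pan a thing stands makes no difference. x, y, z as the balance's
- weight_pan_floor (a point): centre of the floor of the weight pan (green mat) on the right; the same size as the load pan, goes up as it goes down. x, y, z as the balance's
- lock_hook (a joint): angle of the orange locking hook in rad: 0 = closed, lying level to the right (-y of the balance) over the steel pin at the front of the weight pan, on its stop; grows as it swings up, about 1.57 upright, 1.7 fully open. Stiff hinge (about 0.08 N m): stays where it is left
- hook_pivot (a point): point on the hinge axis of the locking hook, which runs along the balance's x; 95 mm above the table, in front of the balance
- hook_knob (a point): middle of the black round grip bar at the hook's end, 16 mm thick, 40 mm long, pointing toward the robot along the balance's -x; the swinging radius round the hinge axis is 100 mm. Can be pinched from above across its thickness and led round in the arc
- weight_tray: fixed plywood tray of the weights, 142 x 142 mm, rim 16 mm high and 6 mm thick, floor 6 mm thick; origin at the middle of its underside; the four weights stand in it in two rows, 62 mm apart
- tape_measure: yellow tape measure, 36x80x64 mm, a bystander; origin under its middle
- battery_pack: black power tool battery, 77x114x58 mm, a bystander; origin under its middle
- flange1: steel flange blank: disc 52 mm in diameter and 14 mm thick with a hub 28 mm in diameter standing 34 mm above it (48 mm in all), to be gripped by the hub; unknown mass between 80 and 140 g. Three or four of the four are present. Origin at the middle of its underside, z up
- flange2: steel flange blank: disc 52 mm in diameter and 14 mm thick with a hub 28 mm in diameter standing 34 mm above it (48 mm in all), to be gripped by the hub; unknown mass between 80 and 140 g. Three or four of the four are present. Origin at the middle of its underside, z up
- flange3: steel flange blank: disc 52 mm in diameter and 14 mm thick with a hub 28 mm in diameter standing 34 mm above it (48 mm in all), to be gripped by the hub; unknown mass between 80 and 140 g. Three or four of the four are present. Origin at the middle of its underside, z up
- flange4: steel flange blank: disc 52 mm in diameter and 14 mm thick with a hub 28 mm in diameter standing 34 mm above it (48 mm in all), to be gripped by the hub; unknown mass between 80 and 140 g. Three or four of the four are present. Origin at the middle of its underside, z up
- weight200a: brass weight of 200 g with a yellow band: body 46 mm in diameter and 44 mm high with a round grip knob 18 mm in diameter standing 34 mm above it (78 mm in all). Origin at the middle of its underside, z up
- weight200b: brass weight of 200 g with a yellow band: body 46 mm in diameter and 44 mm high with a round grip knob 18 mm in diameter standing 34 mm above it (78 mm in all). Origin at the middle of its underside, z up
- weight100: brass weight of 100 g with a blue band: body 38 mm in diameter and 32 mm high with a round grip knob 18 mm in diameter standing 34 mm above it (66 mm in all). Origin at the middle of its underside, z up
- weight50: brass weight of 50 g with a black band: body 34 mm in diameter and 24 mm high with a round grip knob 18 mm in diameter standing 34 mm above it (58 mm in all). Origin at the middle of its underside, z up
Mind the look-alikes: they are no part of the job. Leave any turquoise look-alike of the weight200a alone.

How it is judged:
By the outcome, as a careful person would: the job done as asked, in the order asked, and still so for the second after the job is handed in, with the robot touching nothing.
Of flange1, flange2, flange3, flange4 only 3 to 4 are there at a start; the rules pass over those that are not, and their reading is None.
At some moment in a run one of flange1, flange2, flange3, flange4 may be knocked a few centimetres aside while the robot is not near it.
It also fails if it takes over 210 s, if anything falls off the work surface, if the arm or the gripper's body presses on something with over 40 N, if the wrist force passes 120 N, or if a joint passes its speed limit or range.

## Working session

There is one attempt and no reset: what is moved stays moved. The work goes in short steps, Python scripts to look and compute and a tool call to move; the robot and the scene stay as the last step left them, time stands still between calls to the robot, and variables do not carry over. Pictures are saved under pics/ and viewed, at most 14 in all, crops included, and the job is handed in when it is done.

Besides the shell and the picture viewer there is one more tool, called after ">>>" as name(argument=value, ...), one argument or row to a line, values as JSON. servo_tool: Moves the arm, as the interface text tells. Its arguments: {"type":"object","properties":{"deltas":{"type":"array","items":{"type":"array","items":{"type":"number"}}},"squeeze":{"type":"number"}},"required":["deltas"]}

```bash
mkdir -p pics
cat > h.py <<'E'
from station import arm
import numpy as np, cv2
from scipy.spatial.transform import Rotation as R
def campose(f):
    o=np.array(f["orientation"]); 
    M=o if o.shape==(3,3) else (R.from_euler('xyz',o).as_matrix() if o.size==3 else R.from_quat(o).as_matrix())
    return M,np.array(f["position"])
def shot(n,name=None):
    f=arm.grab_frame(n)
    if name: cv2.imwrite(f"pics/{name}.png",f["color"][:,:,::-1])
    return f
def find(q,f,c=0.2):
    M,p=campose(f); K=np.array(f["K"]); out=[]
    for d in arm.recognise(q,f):
        if d["conf"]>=c:
            a=np.array(d["at"]); uv=(K@a)[:2]/a[2]
            out.append((round(d["conf"],2),np.round(M@a+p,3).tolist(),uv.round().astype(int).tolist()))
    return out
def px(f,u,v,z):
    M,p=campose(f); d=M@np.linalg.inv(np.array(f["K"]))@[u,v,1]; return (p+d*(z-p[2])/d[2]).round(4)
def proj(f,P):
    M,p=campose(f); a=np.array(f["K"])@(M.T@(np.array(P)-p)); return (a[:2]/a[2]).round(1)
E
python3 - <<'E'
from h import *
s=arm.get_state(); print({k:np.round(v,3).tolist() for k,v in s.items()})
for n in("top","side"):
    f=shot(n,n+"0"); print(n,f["position"],f["orientation"],np.array(f["K"]).tolist())
    for q in("balance","load_pan_floor","weight_pan_floor","hook_knob","hook_pivot","weight_tray","flange1","weight200a","weight100","weight50","tape_measure","battery_pack"): print(q,find(q,f))
E
```

```text
{'t': 0.0, 'q': [-1.026, 0.359, 0.011, -0.0, -1.224, -0.288], 'qd': [-0.0, -0.001, -0.002, 0.001, -0.001, 0.001], 'joint_efforts': [0.0, -58.272, 29.307, 6.998, 0.007, -0.0], 'eef_pos': [0.171, -0.652, 0.226], 'ee_rot': [3.14, -0.0, -2.885], 'force': [-0.459, -0.144, -0.428], 'moment': [0.037, -0.012, -0.003], 'gripper_force': 0.0, 'width': 0.088}
top [0.42623335 0.00382834 1.24417042] [-3.056286    0.02454646 -1.59906327] [[406.40756331121156, 0.0, 244.62723196479882], [0.0, 406.40756331121156, 194.3626712237141], [0.0, 0.0, 1.0]]
balance [(0.71, [0.58, -0.029, 0.1], [265, 174])]
load_pan_floor [(0.56, [0.584, 0.114, 0.1], [214, 174])]
weight_pan_floor []
hook_knob [(0.62, [0.486, -0.336, 0.007], [366, 206]), (0.4, [0.471, -0.051, 0.197], [276, 211])]
hook_pivot [(0.81, [0.581, -0.032, 0.097], [265, 174])]
weight_tray [(0.88, [0.485, -0.337, 0.008], [367, 206])]
flange1 [(0.8, [0.55, 0.288, 0.013], [160, 191]), (0.77, [0.442, 0.395, 0.011], [126, 228]), (0.52, [0.435, 0.298, 0.018], [157, 229]), (0.34, [0.519, -0.299, 0.049], [357, 195])]
weight200a [(0.68, [0.462, -0.29, 0.048], [3
[... 959 characters left out ...]
[274, 207]), (0.48, [0.458, -0.304, 0.05], [242, 258]), (0.26, [0.433, 0.29, 0.018], [228, 183])]
weight_tray [(0.77, [0.482, -0.364, 0.003], [253, 285])]
flange1 [(0.54, [0.433, 0.288, 0.015], [228, 184])]
weight200a [(0.83, [0.351, -0.341, 0.038], [204, 272]), (0.6, [0.46, -0.306, 0.047], [243, 259])]
weight100 [(0.65, [0.507, -0.374, 0.026], [262, 279]), (0.53, [0.45, -0.367, 0.038], [241, 276])]
weight50 [(0.65, [0.507, -0.374, 0.026], [262, 279]), (0.53, [0.45, -0.367, 0.038], [241, 276])]
tape_measure [(0.78, [0.747, 0.085, 0.037], [313, 196])]
battery_pack [(0.97, [0.318, -0.217, 0.041], [193, 247]), (0.69, [0.486, -0.057, 0.18], [245, 180]), (0.54, [0.45, -0.366, 0.034], [241, 277])]
```

Run:
```python
import cv2
a=cv2.imread("pics/top0.png");cv2.imwrite("pics/top0c.png",cv2.resize(a[95:285,90:410],None,fx=2.5,fy=2.5,interpolation=cv2.INTER_CUBIC))
a=cv2.imread("pics/side0.png");cv2.imwrite("pics/side0c.png",cv2.resize(a[120:320,160:360],None,fx=3,fy=3,interpolation=cv2.INTER_CUBIC))
```

```text
(no output)
```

View pics/top0c.png

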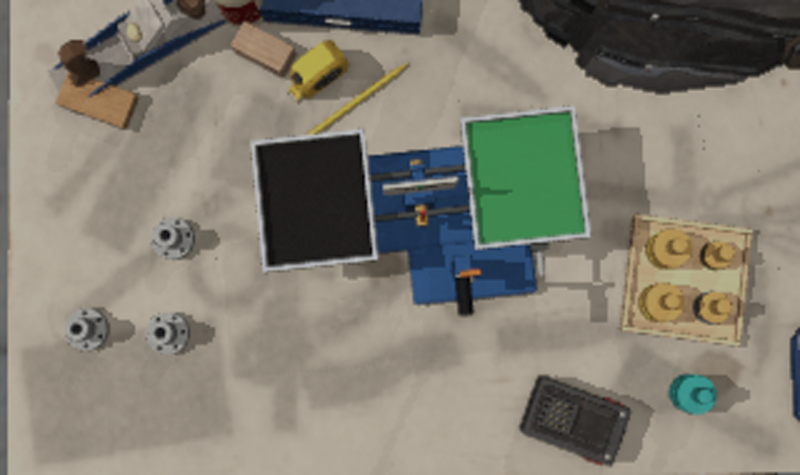

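View pics/side0c.png

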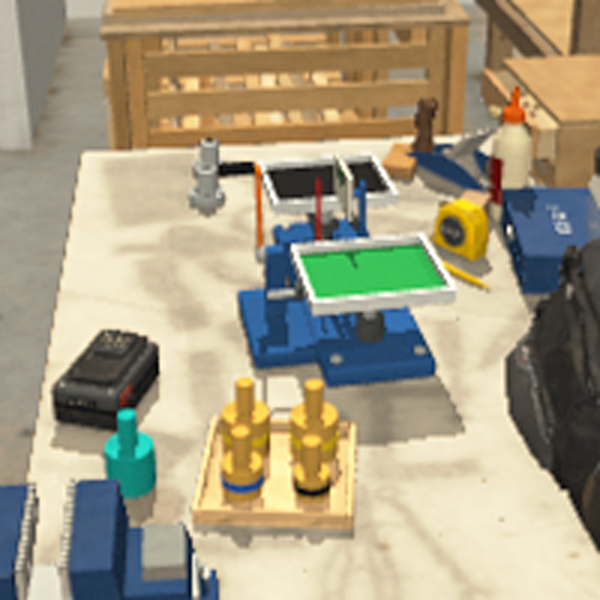

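The top view shows three flanges (crop 173,235; 85,328; 167,332), the black pan on the left, the green pan on the right, and the hook upright near (465,290). In the tray the 200s are on the left, the 100 is front-right and the 50 is back-right. The turquoise decoy is at (693,393).

Run:
```python
from h import *
a=cv2.imread("pics/top0.png"); f=shot("top")
def cr(u,v,w,h,s): return cv2.resize(a[v:v+h,u:u+w],None,fx=s,fy=s,interpolation=cv2.INTER_CUBIC)
m=np.zeros((600,800,3),np.uint8)
m[0:300,0:400]=cr(110,175,80,60,5); m[0:300,400:800]=cr(330,178,80,60,5)
m[300:600,0:400]=cr(180,140,80,60,5); m[300:600,400:800]=cr(255,170,80,60,5)
cv2.imwrite("pics/m.png",m)
c=lambda u,v,z:px(f,90+u/2.5,95+v/2.5,z)
L=[c(*p,.11) for p in((252,142),(362,131),(376,258),(265,270))]
W=[c(*p,.11) for p in((462,117),(575,108),(588,236),(476,248))]
print(L,np.mean(L,0)); print(W,np.mean(W,0)); d=np.mean(L,0)-np.mean(W,0); print(np.hypot(*d[:2]),np.degrees(np.arctan2(-d[0],d[1])))
print("tray",[c(*p,.016) for p in((637,215),(752,229),(740,345),(622,329))])
```

```text
[array([0.6498, 0.1781, 0.11  ]), array([0.6582, 0.053 , 0.11  ]), array([0.5136, 0.0411, 0.11  ]), array([0.5038, 0.166 , 0.11  ])] [0.58135 0.10955 0.11   ]
[array([ 0.6705, -0.0606,  0.11  ]), array([ 0.6766, -0.1883,  0.11  ]), array([ 0.5311, -0.1963,  0.11  ]), array([ 0.5214, -0.0711,  0.11  ])] [ 0.5999   -0.129075  0.11    ]
0.23934492500364407 4.445064495790234
tray [array([ 0.5634, -0.273 ,  0.016 ]), array([ 0.5422, -0.4099,  0.016 ]), array([ 0.4036, -0.3875,  0.016 ]), array([ 0.4266, -0.2484,  0.016 ])]
```

View pics/m.png

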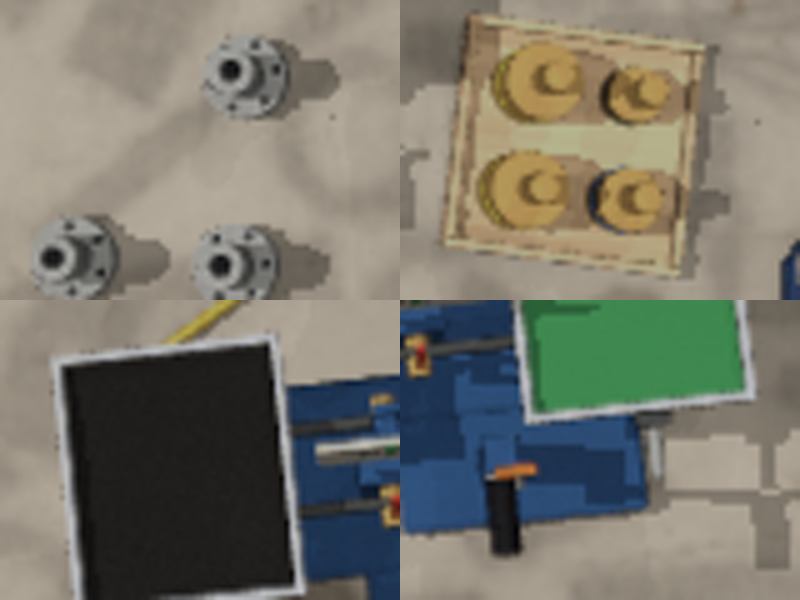

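Flange tops are at pixels (156.4,189), (121,226.6) and (154.8,227.6). Weight knob tops are at (361.6,193.2) and (358.6,215.6) for the 200s, (379.2,218) for the 100 and (380.6,195.4) for the 50. First move: turn the wrist to a yaw of -90° and rise.

>>> servo_tool(
  deltas=[
    [-1, 0, 0, -8, 0, 0, -6.3],
    [-1, 0, 0, -8, 0, 0, -6.3],
    [-1, 0, 0, -8, 0, 0, -6.3],
    [-1, 0, 0, -8, 0, 0, -6.3],
    [-1, 0, 0, -8, 0, 0, -6.3],
    [-1, 0, 0, -8, 0, 0, -6.3],
    [-1, 0, 0, -8, 0, 0, -6.3],
    [-1, 0, 0, -8, 0, 0, -6.3],
    [-1, 0, 0, -8, 0, 0, -6.3],
    [-1, 0, 0, -8, 0, 0, -6.3],
    [-1, 0, 0, -8, 0, 0, -6.3],
    [-1, 0, 0, -8, 0, 0, -6],
    [-1, 0, 0, 0, 0, 0, 0],
    [-1, 0, 0, 0, 0, 0, 0],
  ],
  squeeze=15,
)

```text
t: 2.52
eef_pos: [0.1715, -0.653, 0.3228]
ee_rot: [-3.141, -0.001, -1.574]
force: [-0.1, -0.2, -0.1]
width: 0.0876
gripper_force: 0.0
```

Run:
```python
from h import *
f=shot("top")
for n,u,v,z in(("f1",156.4,189,.048),("f2",121,226.6,.048),("f3",154.8,227.6,.048),("200b",361.6,193.2,.084),("200f",358.6,215.6,.084),("50",380.6,195.4,.064),("100",379.2,218,.072),("knobA",275.6,206,.203),("knobB",277,221,.203)): print(n,px(f,u,v,z))
g=shot("side")
for n,P in(("f3",px(f,154.8,227.6,.048)),("200f",px(f,358.6,215.6,.084)),("100",px(f,379.2,218,.072))): print(n,(proj(g,P)-[160,120])*3)
```

```text
f1 [0.5533 0.2922 0.048 ]
f2 [0.4448 0.3985 0.048 ]
f3 [0.439  0.2981 0.048 ]
200b [ 0.5194 -0.3035  0.084 ]
200f [ 0.4561 -0.2917  0.084 ]
50 [ 0.513 -0.363  0.064]
100 [ 0.4478 -0.3529  0.072 ]
knobA [ 0.4837 -0.0516  0.203 ]
knobB [ 0.4453 -0.0538  0.203 ]
f3 [206.4 166.2]
200f [242.7 376.8]
100 [237.6 426.3]
```

>>> servo_tool(
  deltas=[
    [-1, -25, -33, 0, 0, 0, 0],
    [-1, -25, -33, 0, 0, 0, 0],
    [-1, -25, -33, 0, 0, 0, 0],
    [-1, -25, -33, 0, 0, 0, 0],
    [-1, -25, -33, 0, 0, 0, 0],
    [-1, -25, -33, 0, 0, 0, 0],
    [-1, -25, -33, 0, 0, 0, 0],
    [-1, -25, -33, 0, 0, 0, 0],
    [-1, -25, -33, 0, 0, 0, 0],
    [-1, -25, -33, 0, 0, 0, 0],
    [-1, -35, 0, 0, 0, 0, 0],
    [-1, -35, 0, 0, 0, 0, 0],
    [-1, -35, 0, 0, 0, 0, 0],
    [-1, -35, 0, 0, 0, 0, 0],
    [-1, -35, 0, 0, 0, 0, 0],
    [-1, -35, 0, 0, 0, 0, 0],
    [-1, -35, 0, 0, 0, 0, 0],
    [-1, -35, 0, 0, 0, 0, 0],
    [-1, -35, 0, 0, 0, 0, 0],
    [-1, -35, 0, 0, 0, 0, 0],
  ],
)

```text
t: 4.28
eef_pos: [0.5006, -0.0512, 0.3222]
ee_rot: [3.141, 0.0, -1.573]
force: [1.5, 0.9, -0.5]
width: 0.0875
gripper_force: 0.0
```

>>> servo_tool(
  deltas=[
    [-1, -35, -5, 5, 0, 0, 0],
    [-1, -35, -5, 5, 0, 0, 0],
    [-1, -35, -5, 5, 0, 0, 0],
    [-1, -35, -5, 5, 0, 0, 0],
    [-1, -35, -5, 5, 0, 0, 0],
    [-1, -35, -5, 5, 0, 0, 0],
    [-1, -35, -5, 10, 0, 0, 0],
    [-1, -35, -5, 20, 0, 0, 0],
    [-1, -35, -5, 20, 0, 0, 0],
    [-1, -30, -5, 20, 0, 0, 0],
    [-1, 0, 0, 0, 0, 0, 0],
    [-1, 0, 0, 0, 0, 0, 0],
    [-1, 0, 0, 0, 0, 0, 0],
  ],
)

```text
t: 5.37
eef_pos: [0.551, 0.292, 0.2221]
ee_rot: [3.141, -0.001, -1.571]
force: [1.2, -1.0, 0.2]
width: 0.0876
gripper_force: 0.0
```

>>> servo_tool(
  deltas=[
    [-0.5, 0, -2, 30, 0, 0, 0],
    [-0.3, 0, 0, 30, 0, 0, 0],
    [-0.3, 0, 0, 30, 0, 0, 0],
    [-0.3, 0, 0, 30, 0, 0, 0],
    [-0.3, 0, 0, 30, 0, 0, 0],
    [-0.3, 0, 0, 30, 0, 0, 0],
    [-0.3, 0, 0, 24, 0, 0, 0],
    [-0.3, 0, 0, 0, 0, 0, 0],
    [1, 0, 0, 0, 0, 0, 0],
    [1, 0, 0, 0, 0, 0, 0],
    [1, 0, 0, 0, 0, 0, 0],
    [1, 0, 0, 0, 0, 0, 0],
    [1, 0, 0, 0, 0, 0, 0],
    [1, 0, 0, 0, 0, 0, 0],
    [1, 0, 0, 0, 0, 0, 0],
    [1, 0, 0, 0, 0, 0, 0],
  ],
  squeeze=20,
)

```text
t: 6.7
eef_pos: [0.5537, 0.2927, 0.02]
ee_rot: [-3.14, 0.001, -1.57]
force: [-2.0, -0.8, 7.1]
width: 0.0272
gripper_force: 20.0
```

>>> servo_tool(
  deltas=[
    [1, 0, 0, -20, 0, 0, 0],
    [1, 0, 0, -30, 0, 0, 0],
    [1, 0, 0, -30, 0, 0, 0],
    [1, 0, 0, -30, 0, 0, 0],
    [1, 0, 0, -30, 0, 0, 0],
    [1, 0, 0, -30, 0, 0, 0],
    [1, 0, 0, -20, 0, 0, 0],
    [1, 25, -10, 0, 0, 0, 0],
    [1, 25, -10, 0, 0, 0, 0],
    [1, 25, -10, 0, 0, 0, 0],
    [1, 25, -10, 0, 0, 0, 0],
    [1, 25, -10, 0, 0, 0, 0],
    [1, 27, -13, 0, 0, 0, 0],
    [1, 0, 0, 0, 0, 0, 0],
    [1, 0, 0, 0, 0, 0, 0],
    [1, 0, 0, 0, 0, 0, 0],
  ],
)

```text
t: 8.03
eef_pos: [0.616, 0.1402, 0.2085]
ee_rot: [3.141, 0.0, -1.571]
force: [-0.7, 0.7, -1.6]
width: 0.0274
gripper_force: 20.0
```

>>> servo_tool(
  deltas=[
    [1, 0, 0, 25, 0, 0, 0],
    [1, 0, 0, 25, 0, 0, 0],
    [1, 0, 0, 20, 0, 0, 0],
    [1, 0, 0, 10, 0, 0, 0],
    [1, 0, 0, 6, 0, 0, 0],
    [1, 0, 0, 6, 0, 0, 0],
    [1, 0, 0, 5, 0, 0, 0],
    [1, 0, 0, 0, 0, 0, 0],
    [1, 0, 0, 0, 0, 0, 0],
    [0.2, 0, 0, 0, 0, 0, 0],
    [0.1, 0, 0, 0, 0, 0, 0],
    [0, 0, 0, 0, 0, 0, 0],
    [0, 0, 0, 0, 0, 0, 0],
    [0, 0, 0, 0, 0, 0, 0],
    [0, 0, 0, 0, 0, 0, 0],
    [0, 0, 0, -10, 0, 0, 0],
    [0, 0, 0, -25, 0, 0, 0],
    [0, 0, 0, -30, 0, 0, 0],
    [0, 0, 0, -30, 0, 0, 0],
  ],
)

```text
t: 9.62
eef_pos: [0.6159, 0.14, 0.208]
ee_rot: [3.141, -0.001, -1.57]
force: [1.1, 0.8, 0.7]
width: 0.0439
gripper_force: 0.0
```

Run:
```python
from h import *
f=shot("top","a1"); a=cv2.imread("pics/a1.png"); g=shot("side")
cv2.imwrite("pics/a1c.png",cv2.resize(a[135:245,105:265],None,fx=5,fy=5,interpolation=cv2.INTER_CUBIC))
print(find("flange1",f),find("flange1",g))
```

```text
[(0.6, [0.434, 0.294, 0.014], [159, 229])] [(0.65, [0.617, 0.126, 0.114], [277, 175]), (0.42, [0.434, 0.288, 0.014], [228, 184])]
```

View pics/a1c.png

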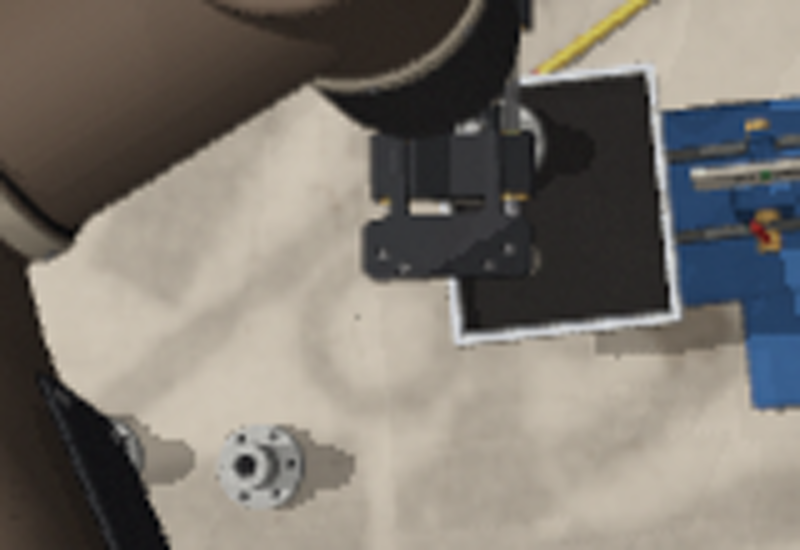

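The first flange is in the pan under the gripper. The third is unmoved, with its hub at pixel (154,228), so it is next.

>>> servo_tool(
  deltas=[
    [0, -20, 22, 0, 0, 0, 0],
    [-0.1, -20, 22, 0, 0, 0, 0],
    [-0.2, -20, 22, 0, 0, 0, 0],
    [-0.3, -20, 22, 0, 0, 0, 0],
    [-0.3, -20, 22, 0, 0, 0, 0],
    [-0.3, -20, 22, 0, 0, 0, 0],
    [-0.3, -20, 22, 0, 0, 0, 0],
    [-0.3, -18, 23, 30, 0, 0, 0],
    [-0.3, 0, 0, 30, 0, 0, 0],
    [-0.3, 0, 0, 30, 0, 0, 0],
    [-0.3, 0, 0, 30, 0, 0, 0],
    [-0.3, 0, 0, 30, 0, 0, 0],
    [-0.3, 0, 0, 30, 0, 0, 0],
    [-0.3, 0, 0, 6, 0, 0, 0],
    [-0.3, 0, 0, 0, 0, 0, 0],
    [1, 0, 0, 0, 0, 0, 0],
    [1, 0, 0, 0, 0, 0, 0],
    [1, 0, 0, 0, 0, 0, 0],
    [1, 0, 0, 0, 0, 0, 0],
    [1, 0, 0, 0, 0, 0, 0],
  ],
)

```text
t: 11.48
eef_pos: [0.4397, 0.2987, 0.0219]
ee_rot: [-3.14, 0.002, -1.571]
force: [-2.1, -0.6, 1.3]
width: 0.0291
gripper_force: 0.9
```

>>> servo_tool(
  deltas=[
    [1, 0, 0, 0, 0, 0, 0],
    [1, 0, 0, -20, 0, 0, 0],
    [1, 0, 0, -30, 0, 0, 0],
    [1, 0, 0, -30, 0, 0, 0],
    [1, 0, 0, -30, 0, 0, 0],
    [1, 0, 0, -30, 0, 0, 0],
    [1, 0, 0, -30, 0, 0, 0],
    [1, 0, 0, -17, 0, 0, 0],
    [1, 0, 0, 0, 0, 0, 0],
    [1, 0, 0, 0, 0, 0, 0],
  ],
)

```text
t: 12.32
eef_pos: [0.4394, 0.2984, 0.2087]
ee_rot: [-3.14, 0.002, -1.571]
force: [-0.5, -0.1, -1.5]
width: 0.0273
gripper_force: 20.0
```

>>> servo_tool(
  deltas=[
    [1, 23, -14, 0, 0, 0, 0],
    [1, 23, -14, 0, 0, 0, 0],
    [1, 23, -14, 0, 0, 0, 0],
    [1, 23, -14, 0, 0, 0, 0],
    [1, 23, -14, 0, 0, 0, 0],
    [1, 23, -14, 0, 0, 0, 0],
    [1, 26, -18, 0, 0, 0, 0],
    [1, 0, 0, 20, 0, 0, 0],
    [1, 0, 0, 25, 0, 0, 0],
    [1, 0, 0, 25, 0, 0, 0],
    [1, 0, 0, 10, 0, 0, 0],
    [1, 0, 0, 8, 0, 0, 0],
    [1, 0, 0, 6, 0, 0, 0],
    [1, 0, 0, 6, 0, 0, 0],
    [1, 0, 0, 4, 0, 0, 0],
    [1, 0, 0, 0, 0, 0, 0],
    [1, 0, 0, 0, 0, 0, 0],
  ],
)

```text
t: 13.73
eef_pos: [0.5415, 0.1344, 0.1042]
ee_rot: [-3.141, 0.0, -1.57]
force: [-0.1, -0.4, -0.8]
width: 0.0275
gripper_force: 20.0
```

>>> servo_tool(
  deltas=[
    [0.2, 0, 0, 0, 0, 0, 0],
    [0.1, 0, 0, 0, 0, 0, 0],
    [0, 0, 0, 0, 0, 0, 0],
    [0, 0, 0, 0, 0, 0, 0],
    [0, 0, 0, 0, 0, 0, 0],
    [0, 0, 0, -10, 0, 0, 0],
    [0, 0, 0, -20, 0, 0, 0],
    [0, 0, 0, -30, 0, 0, 0],
    [0, 0, 0, -30, 0, 0, 0],
    [-0.1, -25, 10, -14, 0, 0, 0],
    [-0.2, -25, 10, 0, 0, 0, 0],
    [-0.3, -25, 10, 0, 0, 0, 0],
    [-0.3, -25, 10, 0, 0, 0, 0],
    [-0.3, -25, 10, 0, 0, 0, 0],
    [-0.3, -25, 10, 0, 0, 0, 0],
    [-0.3, -25, 10, 0, 0, 0, 0],
    [-0.3, 0, 0, 0, 0, 0, 0],
    [-0.3, 0, 0, 0, 0, 0, 0],
  ],
)

```text
t: 15.23
eef_pos: [0.4708, 0.3103, 0.2084]
ee_rot: [-3.141, 0.0, -1.568]
force: [-0.7, -0.6, 1.0]
width: 0.0567
gripper_force: 0.0
```

Run:
```python
from h import *
f=shot("top","a2"); a=cv2.imread("pics/a2.png"); g=shot("side","a2s")
b=cv2.imread("pics/a2s.png")
m=np.hstack([cv2.resize(a[135:255,105:265],(533,400),interpolation=cv2.INTER_CUBIC),cv2.resize(b[150:250,220:286],(264,400),interpolation=cv2.INTER_CUBIC)])
cv2.imwrite("pics/a2c.png",m)
print(find("flange1",f),find("flange1",g))
```

```text
[(0.63, [0.616, 0.137, 0.094], [206, 164]), (0.54, [0.538, 0.132, 0.093], [209, 191])] [(0.55, [0.536, 0.123, 0.095], [256, 181]), (0.41, [0.618, 0.124, 0.11], [278, 176])]
```

View pics/a2c.png

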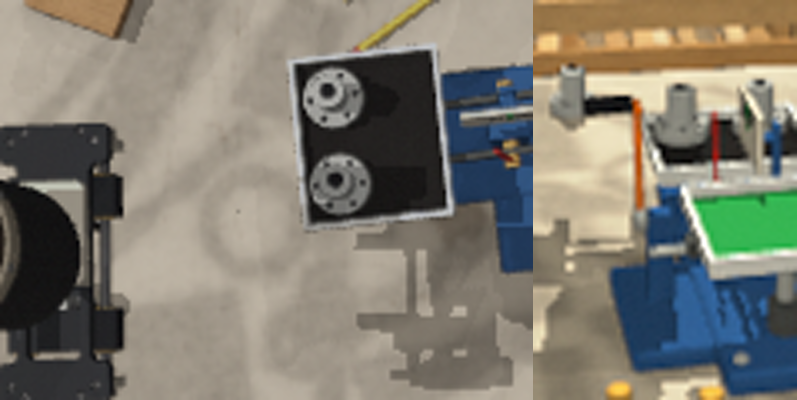

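Both flanges lie flat in the pan. The arm hides the last one from the top camera; the side view shows its hub top near (229.7,167.5).

Run:
```python
from h import *
g=shot("side"); print(proj(g,[.4448,.3985,.048]),px(g,229.7,168,.048),find("flange1",g,.05))
```

```text
[229.5 166.4] [0.4453 0.3794 0.048 ] [(0.71, [0.537, 0.125, 0.095], [256, 181])]
```

>>> servo_tool(
  deltas=[
    [-0.3, -22, 6, 0, 0, 0, 0],
    [-0.3, -22, 6, 0, 0, 0, 0],
    [-0.3, -22, 7, 0, 0, 0, 0],
    [-0.3, -22, 7, 20, 0, 0, 0],
    [-0.3, 0, 0, 30, 0, 0, 0],
    [-0.3, 0, 0, 30, 0, 0, 0],
    [-0.3, 0, 0, 30, 0, 0, 0],
    [-0.3, 0, 0, 30, 0, 0, 0],
    [-0.3, 0, 0, 30, 0, 0, 0],
    [-0.3, 0, 0, 16, 0, 0, 0],
    [-0.3, 0, 0, 0, 0, 0, 0],
    [1, 0, 0, 0, 0, 0, 0],
    [1, 0, 0, 0, 0, 0, 0],
    [1, 0, 0, 0, 0, 0, 0],
    [1, 0, 0, 0, 0, 0, 0],
    [1, 0, 0, 0, 0, 0, 0],
    [1, 0, 0, 0, 0, 0, 0],
    [1, 0, 0, 0, 0, 0, 0],
  ],
)

```text
t: 17.03
eef_pos: [0.4457, 0.3977, 0.0229]
ee_rot: [-3.14, 0.001, -1.57]
force: [-1.7, -0.9, 6.4]
width: 0.0279
gripper_force: 20.0
```

>>> servo_tool(
  deltas=[
    [1, 0, 0, -20, 0, 0, 0],
    [1, 0, 0, -30, 0, 0, 0],
    [1, 0, 0, -30, 0, 0, 0],
    [1, 0, 0, -30, 0, 0, 0],
    [1, 0, 0, -30, 0, 0, 0],
    [1, 0, 0, -30, 0, 0, 0],
    [1, 0, 0, -17, 0, 0, 0],
    [1, 0, 0, 0, 0, 0, 0],
    [1, 0, 0, 0, 0, 0, 0],
  ],
)

```text
t: 17.78
eef_pos: [0.4452, 0.3975, 0.2097]
ee_rot: [-3.141, 0.002, -1.571]
force: [0.1, -0.1, -0.9]
width: 0.0277
gripper_force: 20.0
```

>>> servo_tool(
  deltas=[
    [1, 26, -11, 0, 0, 0, 0],
    [1, 26, -11, 0, 0, 0, 0],
    [1, 26, -11, 0, 0, 0, 0],
    [1, 26, -11, 0, 0, 0, 0],
    [1, 26, -11, 0, 0, 0, 0],
    [1, 26, -11, 0, 0, 0, 0],
    [1, 26, -11, 0, 0, 0, 0],
    [1, 26, -11, 0, 0, 0, 0],
    [1, 26, -11, 0, 0, 0, 0],
    [1, 26, -11, 0, 0, 0, 0],
    [1, 26, -13, 0, 0, 0, 0],
    [1, 25, -13, 0, 0, 0, 0],
    [1, 0, 0, 0, 0, 0, 0],
    [1, 0, 0, 0, 0, 0, 0],
  ],
)

```text
t: 18.95
eef_pos: [0.5808, 0.0845, 0.2067]
ee_rot: [3.138, -0.001, -1.573]
force: [-1.3, 0.9, -1.2]
width: 0.0272
gripper_force: 20.0
```

>>> servo_tool(
  deltas=[
    [1, 0, 0, 25, 0, 0, 0],
    [1, 0, 0, 25, 0, 0, 0],
    [1, 0, 0, 20, 0, 0, 0],
    [1, 0, 0, 10, 0, 0, 0],
    [1, 0, 0, 8, 0, 0, 0],
    [1, 0, 0, 6, 0, 0, 0],
    [1, 0, 0, 6, 0, 0, 0],
    [1, 0, 0, 4, 0, 0, 0],
    [1, 0, 0, 0, 0, 0, 0],
    [1, 0, 0, 0, 0, 0, 0],
    [0.2, 0, 0, 0, 0, 0, 0],
    [0.1, 0, 0, 0, 0, 0, 0],
    [0, 0, 0, 0, 0, 0, 0],
    [0, 0, 0, 0, 0, 0, 0],
    [0, 0, 0, 0, 0, 0, 0],
    [0, 0, 0, -10, 0, 0, 0],
    [0, 0, 0, -25, 0, 0, 0],
    [0, 0, 0, -30, 0, 0, 0],
    [0, 0, 0, -30, 0, 0, 0],
    [0, 0, 0, -30, 0, 0, 0],
  ],
)

```text
t: 20.62
eef_pos: [0.5812, 0.086, 0.232]
ee_rot: [-3.141, -0.0, -1.57]
force: [0.1, 0.6, -0.3]
width: 0.0437
gripper_force: 0.0
```

>>> servo_tool(
  deltas=[
    [0, 30, 5, 0, 0, 0, 0],
    [0, 30, 5, 0, 0, 0, 0],
    [0, 30, 5, 0, 0, 0, 0],
    [0, 30, 5, 0, 0, 0, 0],
    [0, 30, 5, 0, 0, 0, 0],
    [0, 30, 5, 0, 0, 0, 0],
    [0, 30, 5, 0, 0, 0, 0],
    [0, 30, 5, 0, 0, 0, 0],
    [0, 30, 5, 0, 0, 0, 0],
    [0, 30, 5, 0, 0, 0, 0],
    [0, 30, 5, 0, 0, 0, 0],
    [0, 30, 4, 0, 0, 0, 0],
    [0, 29, 3, 0, 0, 0, 0],
    [0.1, 0, 0, 0, 0, 0, 0],
    [0.15, 0, 0, 0, 0, 0, 0],
  ],
)

```text
t: 21.87
eef_pos: [0.5189, -0.3043, 0.2301]
ee_rot: [3.141, -0.0, -1.573]
force: [0.3, 1.1, -0.4]
width: 0.0387
gripper_force: 0.0
```

Run:
```python
from h import *
print(arm.get_state()["eef_pos"])
f=shot("top","a3"); a=cv2.imread("pics/a3.png"); shot("side","a3s")
b=cv2.imread("pics/a3s.png")
m=np.hstack([cv2.resize(a[135:255,180:340],(533,400),interpolation=cv2.INTER_CUBIC),cv2.resize(b[150:250,230:296],(264,400),interpolation=cv2.INTER_CUBIC)])
cv2.imwrite("pics/a3c.png",m)
```

```text
[ 0.51889934 -0.30431861  0.23009223]
```

View pics/a3c.png

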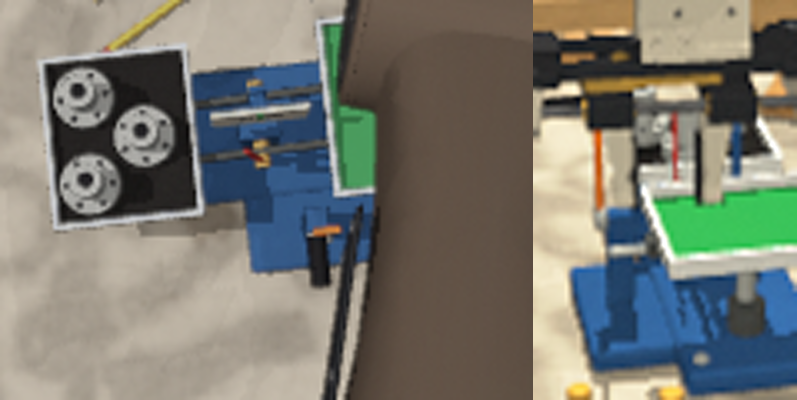

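All three flanges lie flat in the load pan, at montage (83,97), (144,134) and (90,184). Next is the first 200 g weight.

>>> servo_tool(
  deltas=[
    [0.15, 0, 0, 30, 0, 0, 0],
    [0.15, 0, 0, 30, 0, 0, 0],
    [0.15, 0, 0, 30, 0, 0, 0],
    [0.15, 0, 0, 30, 0, 0, 0],
    [0.15, 0, 0, 30, 0, 0, 0],
    [0.15, 0, 0, 12, 0, 0, 0],
    [0.15, 0, 0, 10, 0, 0, 0],
    [0.15, 0, 0, 0, 0, 0, 0],
    [1, 0, 0, 0, 0, 0, 0],
    [1, 0, 0, 0, 0, 0, 0],
    [1, 0, 0, 0, 0, 0, 0],
    [1, 0, 0, 0, 0, 0, 0],
    [1, 0, 0, 0, 0, 0, 0],
    [1, 0, 0, 0, 0, 0, 0],
    [1, 0, 0, 0, 0, 0, 0],
  ],
  squeeze=25,
)

```text
t: 23.22
eef_pos: [0.5205, -0.3032, 0.0589]
ee_rot: [-3.139, -0.001, -1.57]
force: [0.7, 0.9, 6.5]
width: 0.0172
gripper_force: 25.0
```

>>> servo_tool(
  deltas=[
    [1, 0, 0, -20, 0, 0, 0],
    [1, 0, 0, -30, 0, 0, 0],
    [1, 0, 0, -30, 0, 0, 0],
    [1, 0, 0, -40, 0, 0, 0],
    [1, 0, 0, -40, 0, 0, 0],
    [1, 0, 0, -32, 0, 0, 0],
    [1, 0, 0, 0, 0, 0, 0],
    [1, 0, 0, 0, 0, 0, 0],
  ],
)

```text
t: 23.88
eef_pos: [0.52, -0.303, 0.2517]
ee_rot: [-3.138, -0.0, -1.571]
force: [-0.6, 0.1, -3.3]
width: 0.0172
gripper_force: 25.0
```

>>> servo_tool(
  deltas=[
    [1, -25, -20, 0, 0, 0, 0],
    [1, -25, -20, 0, 0, 0, 0],
    [1, -25, -20, 0, 0, 0, 0],
    [1, -25, -20, 0, 0, 0, 0],
    [1, -25, -20, 0, 0, 0, 0],
    [1, -22, -20, 0, 0, 0, 0],
    [1, 0, 0, 0, 0, 0, 0],
    [1, 0, 0, 25, 0, 0, 0],
    [1, 0, 0, 25, 0, 0, 0],
    [1, 0, 0, 15, 0, 0, 0],
    [1, 0, 0, 6, 0, 0, 0],
    [1, 0, 0, 5, 0, 0, 0],
    [1, 0, 0, 4, 0, 0, 0],
    [1, 0, 0, 0, 0, 0, 0],
    [1, 0, 0, 0, 0, 0, 0],
  ],
)

```text
t: 25.13
eef_pos: [0.6396, -0.156, 0.1704]
ee_rot: [-3.141, -0.0, -1.571]
force: [-0.5, 0.1, -0.2]
width: 0.0172
gripper_force: 25.0
```

>>> servo_tool(
  deltas=[
    [0.5, 0, 0, 0, 0, 0, 0],
    [0.3, 0, 0, 0, 0, 0, 0],
    [0.2, 0, 0, 0, 0, 0, 0],
    [0.15, 0, 0, 0, 0, 0, 0],
    [0.15, 0, 0, 0, 0, 0, 0],
    [0.15, 0, 0, -10, 0, 0, 0],
    [0.15, 0, 0, -20, 0, 0, 0],
    [0.15, 0, 0, -25, 0, 0, 0],
    [0.15, 0, 0, -25, 0, 0, 0],
    [0.15, 25, 20, 0, 0, 0, 0],
    [0.15, 30, 20, 0, 0, 0, 0],
    [0.15, 30, 20, 0, 0, 0, 0],
    [0.15, 30, 20, 0, 0, 0, 0],
    [0.15, 30, 30, 0, 0, 0, 0],
    [0.15, 30, 30, 0, 0, 0, 0],
    [0.15, 0, 0, 0, 0, 0, 0],
    [0.15, 0, 0, 0, 0, 0, 0],
  ],
)

```text
t: 26.55
eef_pos: [0.4991, -0.3315, 0.251]
ee_rot: [-3.14, -0.001, -1.574]
force: [0.7, -0.3, 0.7]
width: 0.0374
gripper_force: 0.0
```

Run:
```python
from h import *
print(arm.get_state()["eef_pos"])
shot("top","a4"); a=cv2.imread("pics/a4.png"); shot("side","a4s")
b=cv2.imread("pics/a4s.png")
m=np.hstack([cv2.resize(a[135:255,240:350],(400,436),interpolation=cv2.INTER_CUBIC),cv2.resize(b[140:249,220:320],(400,436),interpolation=cv2.INTER_CUBIC)])
cv2.imwrite("pics/a4c.png",m)
```

```text
[ 0.49910755 -0.33152131  0.25103476]
```

View pics/a4c.png

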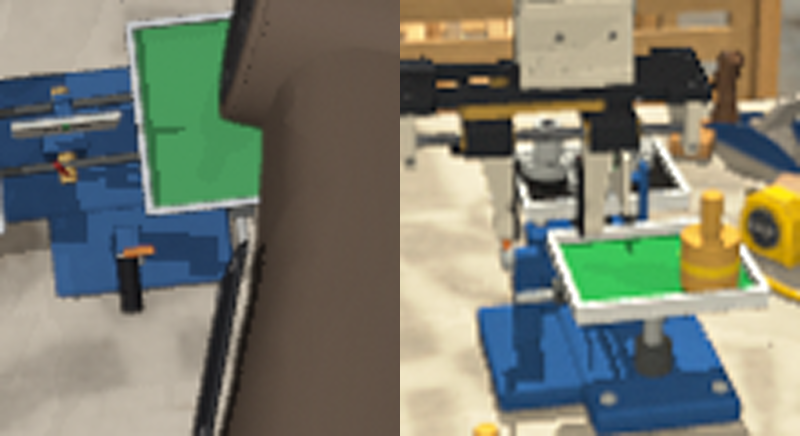

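The first 200 g weight stands in the pan. The gripper covers the pointer, so I'll read the tilt from the pan rim height in the side view, calibrated on the empty frame and the stop frame.

```bash
cat > tilt.py <<'E'
from h import *
ref=cv2.imread("pics/side0.png"); x0,y0,w,h=264,208,30,16   # near (outer) rim of weight pan
up=lambda i:cv2.resize(i,None,fx=8,fy=8,interpolation=cv2.INTER_CUBIC)
T=up(ref)[y0*8:(y0+h)*8,x0*8:(x0+w)*8]
def dy(n):
    S=up(cv2.imread(f"pics/{n}.png"))[(y0-14)*8:(y0+h+14)*8,(x0-6)*8:(x0+w+6)*8]
    r=cv2.matchTemplate(S,T,cv2.TM_CCOEFF_NORMED); _,m,_,p=cv2.minMaxLoc(r); return p[0]/8-6,p[1]/8-14,round(m,3)
E
python3 - <<'E'
from tilt import *
for n in("side0","a2s","a3s","a4s"): print(n,dy(n))
f={"position":[0.41927497,-1.24481545,0.70321743],"orientation":[-2.0084843,0.0116476,-0.09576226],"K":[[402.57,0,257.8],[0,402.57,189.12],[0,0,1]]}
for z in(.081,.1,.119): print(proj(f,[.6,-.19,z]))
E
```

```text
side0 (0.0, 0.0, 1.0)
a2s (-0.125, -5.625, 0.965)
a3s (-0.125, -5.625, 0.968)
a4s (-0.375, -4.0, 0.918)
[286.  225.2]
[286.2 219.8]
[286.3 214.3]
```

Run:
```python
from tilt import *
for i in range(12): shot("side","a5s")
print(dy("a5s"))
```

```text
(-0.375, -4.0, 0.918)
```

Tilt reads about +0.114, so the 100 g weight is next.

>>> servo_tool(
  deltas=[
    [0.15, 11, 26, 0, 0, 0, 0],
    [0.15, 10, 25, 0, 0, 0, 0],
    [0.15, 0, 0, 30, 0, 0, 0],
    [0.15, 0, 0, 30, 0, 0, 0],
    [0.15, 0, 0, 30, 0, 0, 0],
    [0.15, 0, 0, 30, 0, 0, 0],
    [0.15, 0, 0, 30, 0, 0, 0],
    [0.15, 0, 0, 30, 0, 0, 0],
    [0.15, 0, 0, 14, 0, 0, 0],
    [0.15, 0, 0, 10, 0, 0, 0],
    [0.15, 0, 0, 0, 0, 0, 0],
    [1, 0, 0, 0, 0, 0, 0],
    [1, 0, 0, 0, 0, 0, 0],
    [1, 0, 0, 0, 0, 0, 0],
    [1, 0, 0, 0, 0, 0, 0],
    [1, 0, 0, 0, 0, 0, 0],
    [1, 0, 0, 0, 0, 0, 0],
    [1, 0, 0, 0, 0, 0, 0],
  ],
)

```text
t: 28.75
eef_pos: [0.4504, -0.3512, 0.047]
ee_rot: [-3.14, -0.001, -1.57]
force: [-0.7, 0.5, 7.1]
width: 0.0174
gripper_force: 25.0
```

>>> servo_tool(
  deltas=[
    [1, 0, 0, -20, 0, 0, 0],
    [1, 0, 0, -30, 0, 0, 0],
    [1, 0, 0, -30, 0, 0, 0],
    [1, 0, 0, -40, 0, 0, 0],
    [1, 0, 0, -40, 0, 0, 0],
    [1, 0, 0, -40, 0, 0, 0],
    [1, 0, 0, 0, 0, 0, 0],
    [1, 0, 0, 0, 0, 0, 0],
  ],
)

```text
t: 29.42
eef_pos: [0.4506, -0.3512, 0.2487]
ee_rot: [-3.136, -0.002, -1.571]
force: [-0.5, -0.5, -1.6]
width: 0.0174
gripper_force: 25.0
```

>>> servo_tool(
  deltas=[
    [1, -10, -25, -10, 0, 0, 0],
    [1, -20, -25, -10, 0, 0, 0],
    [1, -25, -25, -10, 0, 0, 0],
    [1, -25, -25, 0, 0, 0, 0],
    [1, -25, -25, 0, 0, 0, 0],
    [1, -28, -25, 0, 0, 0, 0],
    [1, -30, -18, 0, 0, 0, 0],
    [1, -30, -10, 0, 0, 0, 0],
    [1, -30, -5, 0, 0, 0, 0],
    [1, -30, 0, 0, 0, 0, 0],
    [1, 0, 0, 0, 0, 0, 0],
    [1, 0, 0, 30, 0, 0, 0],
    [1, 0, 0, 30, 0, 0, 0],
    [1, 0, 0, 30, 0, 0, 0],
    [1, 0, 0, 20, 0, 0, 0],
    [1, 0, 0, 8, 0, 0, 0],
    [1, 0, 0, 6, 0, 0, 0],
    [1, 0, 0, 6, 0, 0, 0],
    [1, 0, 0, 4, 0, 0, 0],
    [1, 0, 0, 0, 0, 0, 0],
  ],
)

```text
t: 31.08
eef_pos: [0.6326, -0.0978, 0.1417]
ee_rot: [-3.141, 0.0, -1.571]
force: [-1.2, 0.2, -0.2]
width: 0.0173
gripper_force: 25.0
```

>>> servo_tool(
  deltas=[
    [1, 0, 0, 0, 0, 0, 0],
    [1, 0, 0, 0, 0, 0, 0],
    [0.5, 0, 0, 0, 0, 0, 0],
    [0.3, 0, 0, 0, 0, 0, 0],
    [0.2, 0, 0, 0, 0, 0, 0],
    [0.15, 0, 0, 0, 0, 0, 0],
    [0.15, 0, 0, 0, 0, 0, 0],
    [0.15, 0, 0, -10, 0, 0, 0],
    [0.15, 0, 0, -20, 0, 0, 0],
    [0.15, 0, 0, -25, 0, 0, 0],
    [0.15, 0, 0, -30, 0, 0, 0],
    [0.15, 0, 0, -30, 0, 0, 0],
    [0.15, 30, 20, 0, 0, 0, 0],
    [0.15, 30, 20, 0, 0, 0, 0],
    [0.15, 30, 20, 0, 0, 0, 0],
    [0.15, 30, 20, 0, 0, 0, 0],
    [0.15, 30, 20, 0, 0, 0, 0],
    [0.15, 40, 20, 0, 0, 0, 0],
    [0.15, 40, 20, 0, 0, 0, 0],
    [0.15, 40, 0, 0, 0, 0, 0],
  ],
)

```text
t: 32.75
eef_pos: [0.4926, -0.3634, 0.2589]
ee_rot: [-3.14, -0.0, -1.57]
force: [1.8, 0.8, -0.1]
width: 0.0372
gripper_force: 0.0
```

Run:
```python
from tilt import *
print(arm.get_state()["eef_pos"])
for i in range(18): shot("side","a6s")
print(dy("a6s"))
shot("top","a6"); a=cv2.imread("pics/a6.png")
b=cv2.imread("pics/a6s.png")
m=np.hstack([cv2.resize(a[135:255,240:350],(400,436),interpolation=cv2.INTER_CUBIC),cv2.resize(b[140:249,220:320],(400,436),interpolation=cv2.INTER_CUBIC)])
cv2.imwrite("pics/a6c.png",m)
```

```text
[ 0.49255464 -0.36344466  0.25894082]
(-0.375, -0.375, 0.876)
```

View pics/a6c.png

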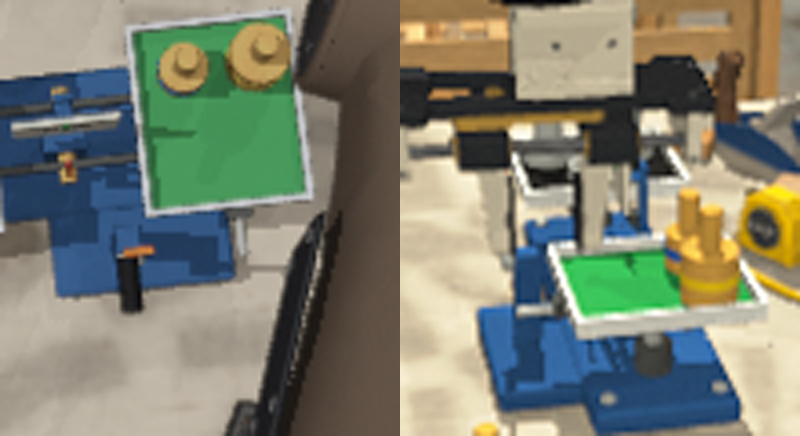

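Both weights stand upright and the tilt is about +0.011, well inside the band. The 50 and the other 200 are still in the tray. Next I'll turn the wrist for the hook and triangulate its bar.

>>> servo_tool(
  deltas=[
    [0.15, 0, 0, -3, 0, 0, -6.7],
    [0.15, 0, 0, -3, 0, 0, -6.7],
    [0.15, 0, 0, -3, 0, 0, -6.7],
    [0.15, 0, 0, -3, 0, 0, -6.7],
    [0.15, 0, 0, -3, 0, 0, -6.7],
    [0.15, 0, 0, -3, 0, 0, -6.7],
    [0.15, 0, 0, -3, 0, 0, -6.7],
    [0.15, 0, 0, -3, 0, 0, -6.7],
    [0.15, 0, 0, -3, 0, 0, -6.7],
    [0.15, 0, 0, -3, 0, 0, -6.7],
    [0.15, 0, 0, -3, 0, 0, -6.7],
    [0.15, 0, 0, -3, 0, 0, -6.7],
    [0.15, 0, 0, -3, 0, 0, -6.7],
    [0.15, 0, 0, -3, 0, 0, -6.7],
    [0.15, 0, 0, 0, 0, 0, 0],
  ],
)

```text
t: 34.95
eef_pos: [0.4954, -0.3625, 0.2993]
ee_rot: [3.141, -0.001, 0.072]
force: [0.2, -0.2, 0.9]
width: 0.0373
gripper_force: 0.0
```

Run:
```python
from h import *
s=arm.get_state(); print(s["eef_pos"],s["ee_rot"],s["q"])
t=shot("top","b1"); g=shot("side","b1s"); a=cv2.imread("pics/b1.png"); b=cv2.imread("pics/b1s.png")
m=np.hstack([cv2.resize(a[160:240,240:320],(400,400),interpolation=cv2.INTER_CUBIC),cv2.resize(b[150:230,210:290],(400,400),interpolation=cv2.INTER_CUBIC)])
cv2.imwrite("pics/b1c.png",m)
print(proj(g,[.484,-.053,.195]),proj(g,[.445,-.055,.195]))
```

```text
[ 0.4954211  -0.36250117  0.29930044] [ 3.14112326e+00 -7.23101760e-04  7.18219993e-02] [-3.13823120e-01  2.21310019e-01 -1.47355861e-02  1.67600637e-04
 -1.33390417e+00  1.95640201e+00]
[244.3 175.2] [232.2 176.1]
```

View pics/b1c.png

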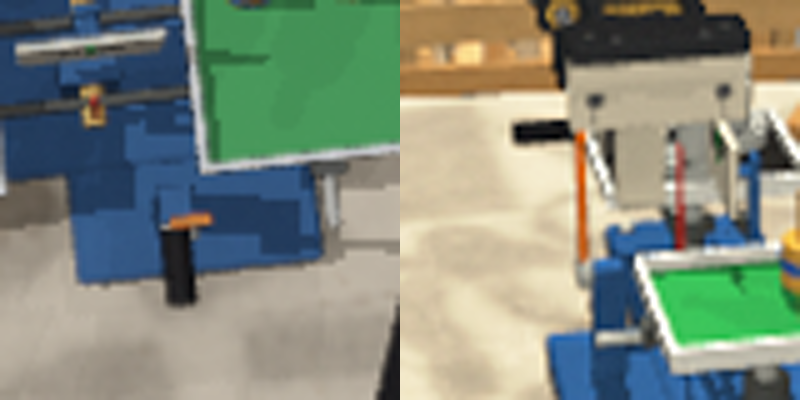

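The bar's pixels match my estimate: ends at about (.484,-.053) and (.445,-.055), z .195. Next I'll find the pivot's y from side pixel (246.6,204.4).

Run:
```python
from h import *
g=shot("side"); t=shot("top")
for y in(-.04,-.053,-.066,-.08): print(y,proj(g,[.492,y,.095]))
print(px(g,246.6,204.4,.095), find("hook_pivot",g),find("hook_pivot",t))
print("pin",px(t,240+332/5,160+200/5,.1),px(g,210+205/5,150+338/5,.1))
```

```text
-0.04 [247.2 201.1]
-0.053 [247.4 202.8]
-0.066 [247.7 204.6]
-0.08 [248.  206.5]
[ 0.4884 -0.0642  0.095 ] [(0.87, [0.569, -0.113, 0.05], [273, 222])] [(0.66, [0.574, -0.043, 0.099], [270, 176])]
pin [ 0.5037 -0.1441  0.1   ] [ 0.495  -0.1639  0.1   ]
```

>>> servo_tool(
  deltas=[
    [0.15, -1.2, -31, 0, 0, 0, 0],
    [0.15, -1.2, -31, 0, 0, 0, 0],
    [0.15, -1.2, -31, 0, 0, 0, 0],
    [0.15, -1.2, -31, 0, 0, 0, 0],
    [0.15, -1.2, -31, 0, 0, 0, 0],
    [0.15, -1.2, -31, 0, 0, 0, 0],
    [0.15, -1.2, -31, 0, 0, 0, 0],
    [0.15, -1.2, -31, 0, 0, 0, 0],
    [0.15, -1.2, -31, 0, 0, 0, 0],
    [0.15, -1.2, -31, 0, 0, 0, 0],
    [0.15, 0, 0, 0, 0, 0, 0],
    [0.15, 0, 0, 0, 0, 0, 0],
    [0.15, 0, 0, 30, 0, 0, 0],
    [0.15, 0, 0, 30, 0, 0, 0],
    [0.15, 0, 0, 30, 0, 0, 0],
    [0.15, 0, 0, 20, 0, 0, 0],
    [0.15, 0, 0, 13, 0, 0, 0],
    [0.15, 0, 0, 0, 0, 0, 0],
    [0.15, 0, 0, 0, 0, 0, 0],
  ],
)

```text
t: 36.83
eef_pos: [0.4626, -0.0547, 0.1755]
ee_rot: [3.141, 0.001, 0.065]
force: [0.4, 0.7, 0.2]
width: 0.0372
gripper_force: 0.0
```

>>> servo_tool(
  deltas=[
    [0.4, 0, 0, 0, 0, 0, 0],
    [1, 0, 0, 0, 0, 0, 0],
    [1, 0, 0, 0, 0, 0, 0],
    [1, 0, 0, 0, 0, 0, 0],
    [1, 0, 0, 0, 0, 0, 0],
    [1, 0, 0, 0, 0, 0, 0],
    [1, 0, 0, 0, 0, 0, 0],
  ],
  squeeze=8,
)

```text
t: 37.42
eef_pos: [0.4632, -0.0537, 0.1765]
ee_rot: [3.142, -0.001, 0.067]
force: [-0.7, 0.7, 5.8]
width: 0.0158
gripper_force: 8.0
```

>>> servo_tool(
  deltas=[
    [1, 0, 14, -0.7, 0, 0, 0],
    [1, 0, 14.9, 1.5, 0, 0, 0],
    [1, 0, 14.5, 3.6, 0, 0, 0],
    [1, 0, 13.9, 5.8, 0, 0, 0],
    [1, 0, 12.8, 7.8, 0, 0, 0],
    [1, 0, 11.5, 9.6, 0, 0, 0],
    [1, 0, 0, 0, 0, 0, 0],
  ],
)

```text
t: 38.0
eef_pos: [0.469, -0.1364, 0.147]
ee_rot: [3.141, -0.001, 0.066]
force: [3.7, 1.5, -2.2]
width: 0.0155
gripper_force: 8.0
```

Forces stay low, so I'll finish the arc.

>>> servo_tool(
  deltas=[
    [1, 0, 9.9, 11.2, 0, 0, 0],
    [1, 0, 8.2, 12.6, 0, 0, 0],
    [1, 0, 6.1, 13.6, 0, 0, 0],
    [1, 0, 4.1, 14.4, 0, 0, 0],
    [1, 0, 1.5, 9.9, 0, 0, 0],
    [1, 0, 0.3, 5, 0, 0, 0],
    [1, 0, 0.2, 5, 0, 0, 0],
    [1, 0, 0, 0, 0, 0, 0],
    [1, 0, 0, 0, 0, 0, 0],
  ],
)

```text
t: 38.75
eef_pos: [0.4707, -0.1633, 0.0762]
ee_rot: [-3.139, -0.001, 0.066]
force: [0.4, 16.0, 1.2]
width: 0.0221
gripper_force: 8.0
```

Run:
```python
from tilt import *
t=shot("top","c1"); g=shot("side","c1s"); a=cv2.imread("pics/c1.png"); b=cv2.imread("pics/c1s.png"); print(dy("c1s"))
m=np.hstack([cv2.resize(a[155:235,240:320],(400,400),interpolation=cv2.INTER_CUBIC),cv2.resize(b[155:235,220:300],(400,400),interpolation=cv2.INTER_CUBIC)])
cv2.imwrite("pics/c1c.png",m)
```

```text
(-0.375, -0.375, 0.876)
```

View pics/c1c.png

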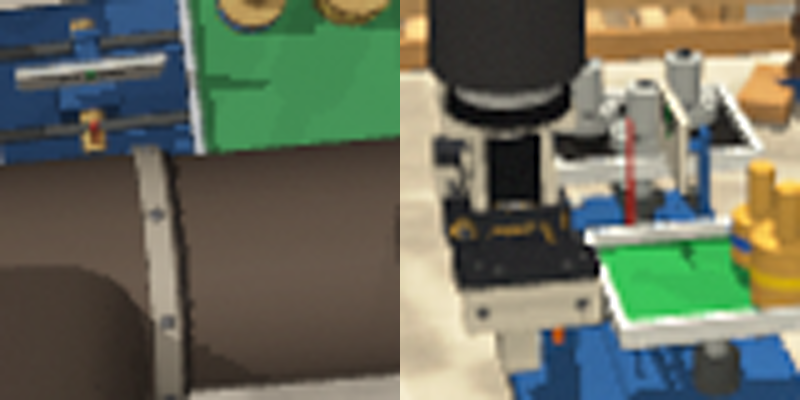

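>>> servo_tool(
  deltas=[
    [0.3, 0, 0, 0, 0, 0, 0],
    [0.1, 0, 0, 0, 0, 0, 0],
    [0.1, 0, 0, 0, 0, 0, 0],
    [0.1, 0, 0, -10, 0, 0, 0],
    [0.1, 0, 0, -25, 0, 0, 0],
    [0.1, 0, 0, -30, 0, 0, 0],
    [0.1, -10, 0, -30, 0, 0, 0],
    [0.3, -30, 0, -30, 0, 0, 0],
    [0.6, -30, 0, 0, 0, 0, 0],
    [1, -20, 10, 0, 0, 0, 0],
    [1, 0, 30, 0, 0, 0, 0],
    [1, 0, 30, 0, 0, 0, 0],
    [1, 0, 30, 0, 0, 0, 0],
    [1, 0, 30, 0, 0, 0, 0],
    [1, 0, 30, 0, 0, 0, 0],
    [1, 0, 0, 0, 0, 0, 0],
  ],
)

```text
t: 40.18
eef_pos: [0.3914, -0.3351, 0.2012]
ee_rot: [3.141, 0.001, 0.064]
force: [1.5, -0.8, 1.2]
width: 0.0005
gripper_force: 0.0
```

Run:
```python
from tilt import *
print(arm.get_state()["force"])
t=shot("top","c2"); g=shot("side","c2s"); a=cv2.imread("pics/c2.png"); b=cv2.imread("pics/c2s.png"); print(dy("c2s"))
m=np.hstack([cv2.resize(a[155:235,250:330],(400,400),interpolation=cv2.INTER_CUBIC),cv2.resize(b[155:235,215:295],(400,400),interpolation=cv2.INTER_CUBIC)])
cv2.imwrite("pics/c2c.png",m)
for z in(.095,.105,.115): print(z,proj(t,[.4707,-.165,z]),proj(g,[.4707,-.165,z]),proj(g,[.45,-.165,z]))
```

```text
[ 1.495379   -0.75809011  1.23157783]
(-0.375, -0.375, 0.876)
0.095 [314.1 211.6] [243.2 219.6] [236.4 220. ]
0.105 [314.6 211.4] [243.1 216.8] [236.3 217.2]
0.115 [315.1 211.3] [243.  213.9] [236.2 214.3]
```

View pics/c2c.png

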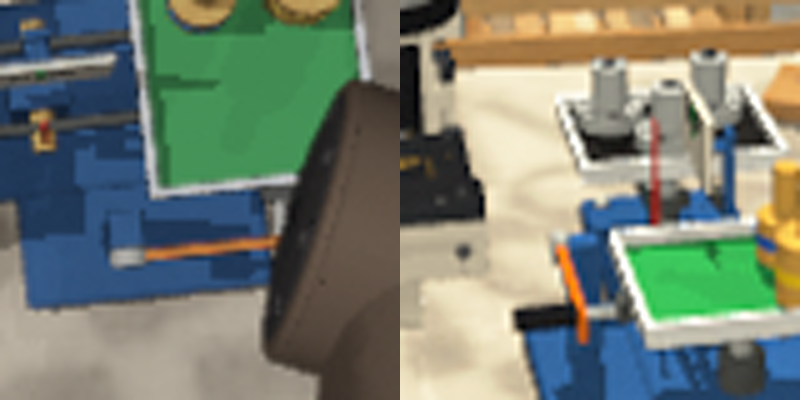

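The hook is down and the bar centre sits at about (244.5,218) in the side view, which puts z between .095 and .100, possibly not fully seated. I'll press it lightly from above with shut fingers.

>>> servo_tool(
  deltas=[
    [1, 0, -25, 0, 0, 0, 0],
    [1, 10, -25, 0, 0, 0, 0],
    [1, 15, -25, 0, 0, 0, 0],
    [1, 15, -25, 0, 0, 0, 0],
    [1, 15, -25, 0, 0, 0, 0],
    [1, 15, -25, 0, 0, 0, 0],
    [1, 6, -18, 0, 0, 0, 0],
    [1, 0, 0, 20, 0, 0, 0],
    [1, 0, 0, 25, 0, 0, 0],
    [1, 0, 0, 25, 0, 0, 0],
    [1, 0, 0, 14, 0, 0, 0],
    [1, 0, 0, 4, 0, 0, 0],
    [1, 0, 0, 3, 0, 0, 0],
    [1, 0, 0, 2, 0, 0, 0],
    [1, 0, 0, 0, 0, 0, 0],
    [1, 0, 0, 0, 0, 0, 0],
  ],
)

```text
t: 41.62
eef_pos: [0.4567, -0.1583, 0.1088]
ee_rot: [3.141, -0.002, 0.067]
force: [-0.1, 0.3, 0.5]
width: 0.0008
gripper_force: 0.0
```

>>> servo_tool(
  deltas=[
    [1, 0, 0, 1.5, 0, 0, 0],
    [1, 0, 0, 1.5, 0, 0, 0],
    [1, 0, 0, 1.5, 0, 0, 0],
    [1, 0, 0, 1.5, 0, 0, 0],
    [1, 0, 0, 0, 0, 0, 0],
    [1, 0, 0, 0, 0, 0, 0],
  ],
)

```text
t: 42.12
eef_pos: [0.4574, -0.1587, 0.1058]
ee_rot: [3.14, -0.003, 0.068]
force: [-11.7, 6.1, 38.8]
width: 0.0004
gripper_force: 18.9
```

It is hard on the stop at 38.8 N, so I'll back off and retreat.

>>> servo_tool(
  deltas=[
    [1, 0, 0, -4, 0, 0, 0],
    [1, 0, 0, -20, 0, 0, 0],
    [1, 0, 0, -30, 0, 0, 0],
    [1, 0, 0, -40, 0, 0, 0],
    [1, 0, 0, -40, 0, 0, 0],
    [1, 0, 25, -10, 0, 0, 0],
    [1, 0, 35, 0, 0, 0, 0],
    [1, 0, 35, 0, 0, 0, 0],
    [1, 0, 35, 0, 0, 0, 0],
    [1, 0, 35, 0, 0, 0, 0],
    [1, 0, 35, 0, 0, 0, 0],
    [1, 0, 35, 0, 0, 0, 0],
    [1, 0, 35, 0, 0, 0, 0],
    [1, 0, 35, 0, 0, 0, 0],
    [1, 0, 35, 0, 0, 0, 0],
    [1, 0, 35, 0, 0, 0, 0],
    [1, 0, 0, 0, 0, 0, 0],
    [1, 0, 0, 0, 0, 0, 0],
    [1, 0, 0, 0, 0, 0, 0],
  ],
)

```text
t: 43.7
eef_pos: [0.4807, -0.5326, 0.2453]
ee_rot: [-3.141, 0.001, 0.066]
force: [0.3, -0.5, 0.1]
width: 0.0003
gripper_force: 0.0
```

Run:
```python
from tilt import *
print(arm.get_state()["eef_pos"])
t=shot("top","d1"); g=shot("side","d1s"); a=cv2.imread("pics/d1.png"); b=cv2.imread("pics/d1s.png"); print(dy("d1s"))
m=np.hstack([cv2.resize(a[110:260,190:390],(400,300),interpolation=cv2.INTER_CUBIC),cv2.resize(b[165:315,185:335],(400,400),interpolation=cv2.INTER_CUBIC)[:300]])
m2=np.hstack([cv2.resize(b[155:230,215:295],(427,300),interpolation=cv2.INTER_CUBIC)[:, :400],cv2.resize(b[240:315,205:305],(400,300),interpolation=cv2.INTER_CUBIC)])
cv2.imwrite("pics/d1c.png",np.vstack([m,m2]))
```

```text
[ 0.48073387 -0.53257519  0.24534891]
(-6.0, 6.25, 0.65)
```

View pics/d1c.png

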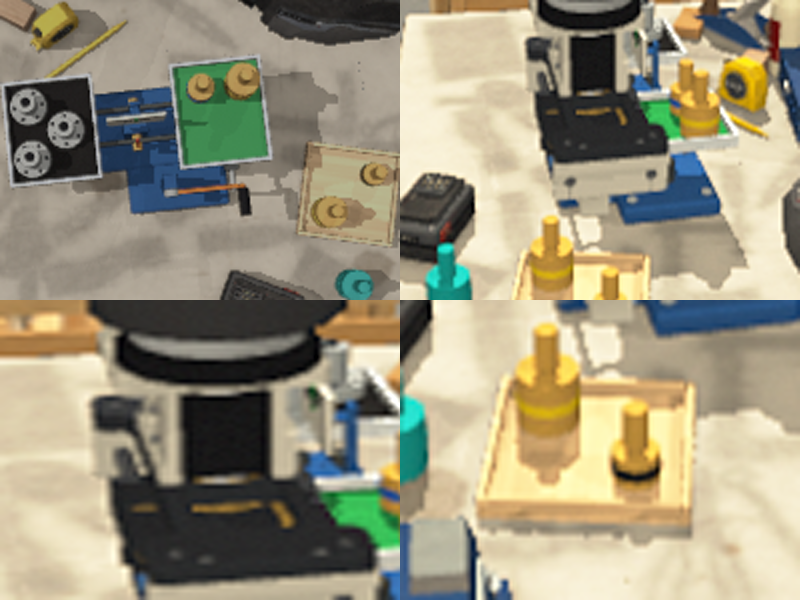

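The top view shows everything in place, and the spare 200 and 50 stand upright in the tray. The arm blocks the side camera, so I'll move it clear and check the hook and pointer.

>>> servo_tool(
  deltas=[
    [1, -30, 5, 0, 0, 0, 0],
    [1, -30, 5, 0, 0, 0, 0],
    [1, -30, 5, 0, 0, 0, 0],
    [1, -30, 5, 0, 0, 0, 0],
    [1, -30, 5, 0, 0, 0, 0],
    [1, -30, 5, 0, 0, 0, 0],
    [1, -30, 5, 0, 0, 0, 0],
    [1, -30, 5, 0, 0, 0, 0],
    [1, -30, 5, 0, 0, 0, 0],
    [1, -30, 5, 0, 0, 0, 0],
    [1, 0, 0, 0, 0, 0, 0],
  ],
)

```text
t: 44.72
eef_pos: [0.1815, -0.6021, 0.2472]
ee_rot: [3.14, -0.0, 0.065]
force: [0.6, 0.8, 0.3]
width: 0.0003
gripper_force: 0.0
```

Run:
```python
from tilt import *
t=shot("top","e1"); g=shot("side","e1s"); b=cv2.imread("pics/e1s.png"); print(dy("e1s"))
cv2.imwrite("pics/e1c.png",cv2.resize(b[150:240,220:340],(800,600),interpolation=cv2.INTER_CUBIC))
for z in(.09,.095,.1): print(proj(g,[.45,-.164,z]),proj(g,[.485,-.162,z]))
print("pivot",px(t,190+170/2,110+192/2,.095),px(t,190+245/2,110+202/2,.1))
```

```text
(-0.375, -0.375, 0.876)
[236.5 221.3] [247.8 220.3]
[236.4 219.9] [247.7 218.9]
[236.3 218.4] [247.7 217.5]
pivot [ 0.4897 -0.0557  0.095 ] [ 0.4723 -0.1599  0.1   ]
```

View pics/e1c.png

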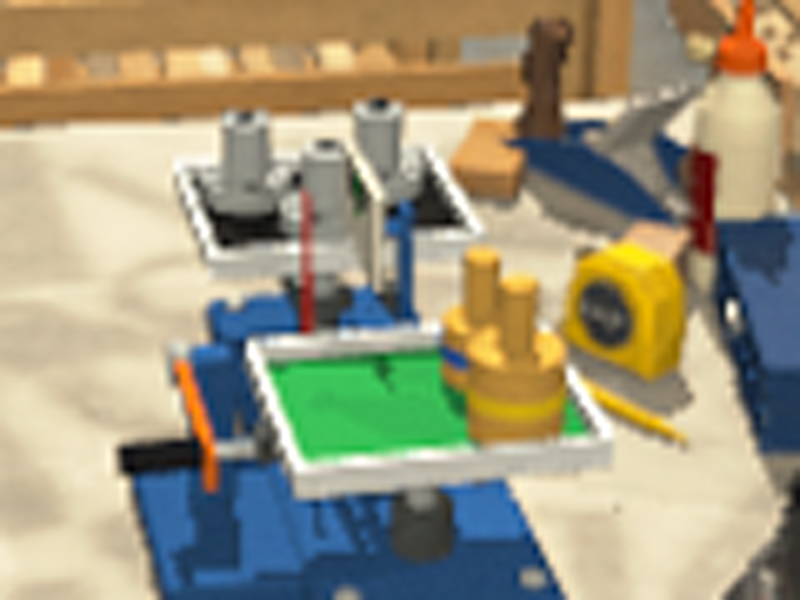

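The side view shows the hook level over the pin: bar at (120–205,457) of the crop, which with the corrected pivot y of -.056 gives z ≈ .095. The pointer is upright, the tilt is steady at about +0.011, and both weights and the flanges are in place. Handing in.

```bash
python3 -c "
from station import arm
print(arm.job_done())"
```

```text
the job is handed in; nothing more can be done
None
```

I handed the job in at about 45 s: three flanges (all that were present) are flat in the load pan, and the 200 g and 100 g weights level the beam at about +0.011 rad, inside the green band. The hook is closed against its stop, going by the camera and a firm press. The spare 200 g and 50 g weights are upright in the tray, and the tape measure and battery were left alone. No verdict came back.

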